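# Put up the folding drying stand and hang the tumbler on it

### The job

Put up the folding drying stand: raise its steel arm, then press the red knee bar of the brace down past its dead centre until the brace snaps home and holds the arm. Then slip the upside-down copper tumbler over the slanting arm along the arm's axis, gently and still upside down, until the inside of its bottom rests on the arm's black ball end, and leave it hanging there. Leave the two jars and the lemon where they are.

Things in the scene. Friction and masses are not known exactly. Their poses are not given: they have to be found in the camera images.
- stand: Folding drying stand, screwed down: dark wooden board 300 x 100 x 14 mm. Origin on the worktop under the arm's hinge, z up; the board reaches 258 mm to -x (the robot's side) and 42 mm to +x. All moves in its x-z plane at y = 0. Arm hinge 40 mm up at x = 0; brace foot hinge at x = -190, 22 mm up, lugs to 33 mm. Brace: two aluminium links, 40.5 mm and 137 mm, the upper pinned to the arm 95 mm from its hinge.
- dry_arm (a joint): Hinge of the steel arm (rod 14 mm thick, 22 mm black ball at its end), rad: 0 = folded along the stand's -x, 5 degrees above level; about 0.97 = up, 61 degrees above level, still leaning to -x; a stop holds it from 0.977. 2 to 4 N at the end lift it. The hinge is stiff (0.22 Nm): the arm stays where it is left. Lifting the arm alone cannot lock the brace.
- brace (a joint): Hinge of the lower brace link, rad: 0 = folded, near level, pointing to the stand's -x; it swings up and over to +x as the arm rises (about 1.45 with the arm at 0.77, 1.95 at 0.945); 2.39 = links in line (dead centre); 2.66 = snapped home on its stop, holding the arm. The springy stop of the arm pushes it away from dead centre either way. With the arm up, 8 to 18 N down on the knee bar take it through.
- knee (a point): Middle of the red knee bar (14 mm thick, 50 mm long, along the stand's y) that joins the two brace links. In the stand's frame: folded at x = -230 mm, 28 mm up; with the arm nearly up about x = -167, 55 mm up; snapped home at x = -152, 35 mm up.
- ball_end (a point): Very end of the arm's black ball, 197 mm from the arm hinge; z points outward along the arm, y along the hinge (the stand's y). Folded it is 57 mm above the worktop; up, 212 mm, and 97 mm from the hinge to the stand's -x. The rod can be pinched across y, 20 to 35 mm short of this point; folded, the brace lies below it.
- tumbler: Copper tumbler, 85 mm high, standing upside down, mass about 0.16 kg. Origin at the centre of its foot (the uppermost point at the start); z axis towards its mouth (down). Outer diameter 54 mm at the foot, 58 mm 4 mm from it, 69 mm at the mouth; wall 3 mm; hollow, 80 mm deep inside.
- tumbler_floor (a point): Centre of the tumbler's inside bottom, 5 mm from the foot along its z axis.
- jar: honey-coloured jar with yellow lid, a bystander; origin under its middle
- spice_jar: spice jar with red lid, a bystander; origin under its middle
- lemon: lemon, a bystander; origin under its middle
Mind the look-alikes: they are no part of the job. Leave any blue or pink look-alike of the tumbler alone.

How it is judged:
By the outcome, as a careful person would: the job done as asked, in the order asked, and still so for the second after the job is handed in, with the robot touching nothing.
It also fails if it takes over 72 s, if anything falls off the work surface, if the arm or the gripper's body presses on something with over 40 N, if the wrist force passes 120 N, or if a joint passes its speed limit or range.

### The arm

A 6-joint arm with a two-finger parallel gripper is mounted at the origin on a cart in front of the work surface, level with it; the furniture and walls round the work are solid. World frame = base frame: x ahead of the robot, y to its left, z up, the work surface at z = 0. Lengths are in m, angles in degrees, forces in N, time in s.
With the tool pointing down it reaches from about 0.25 to 0.725 m from the base axis. Payload 9.7 kg.
Tool frame: the origin (TCP) lies on the centre line of the jaws, within the pads' length; the fingertips stand bot.nose_length ahead of it and the grasp point (between the pads) lies 11 mm behind it (bot.nose_length is the distance from the TCP to the fingertips, in m); z points along the fingers, y is the line along which they close (so a half turn about z gives the same grasp; the last joint's range is limited). The gripper opens to 85 mm and grips with 20 to 120 N. Pads are 22 mm wide; open, the fingers measure 114 mm over their backs; the gripper's body (76 mm by 85 mm) begins 54 mm behind the grasp point. The pads swing forward as they close: fully open they stand 13 mm farther back than shut.
Start: joints at [70.073, 4.979, 10.078, 95.1, 0, 90], TCP at [0.187, 0.517, 0.239] pointing down, gripper open.
Joint ranges: [-179.16, 179.16], [-48.56, 103.87], [-65.8, 70.77], [-126.05, 130.52], [-82.76, 87.17], [-180, 180]. Speed limits (degrees/s): [127.2, 127.2, 147.25, 180, 180, 180].

### API

Orientations are given as [roll, pitch, yaw] about the fixed x, y, z axes, in that order (R = Rz(yaw) Ry(pitch) Rx(roll)).
In Python, from workcell import bot gives the robot as it stands. The module is installed in compiled form; this text tells all that it offers.
- The arm moves only by the shell command python3 -m inch 'ROWS' [OPENING] [FORCE]. ROWS is JSON, a list of rows, each a list of 4 numbers: the shift along the world's x, y, z in cm, then the turn about the world's z in degrees. A call has exactly 8 rows; each row is the pose to reach, as a shift and turn from the pose commanded when the call began; what a row does not reach only later rows make up. A row lasts 1/8 s, in which the tool goes at most 62.5 mm and 10.7 degrees, less where a joint would pass 70% of its speed; a pose out of reach is approached as far as the arm can. A call with a gripper value outside its range is refused whole. OPENING is the finger opening in cm, from 0 to 8.54, set as the call begins (- or left out, the last holds). The fingers move at their own pace and stop on an object; FORCE is the grip in N (left out, the last holds). Time passes only in rows, so rows that repeat a pose let the fingers close, or fill a call up. It gives the time, the measured TCP pose, the force, the opening and the grip force at its end, in the units of the state.
- bot.get_obs(): the state, without advancing time (a new reading comes with each control period).
- bot.camera(name): name is "side" or "top"; returns a dict with "img" (400x640x3 uint8, red, green, blue), "fovy" (degrees; the focal length in pixels is half the picture's height over the tangent of half this angle, whatever the lens; pixels are square), "cx", "cy" (the principal point, pixels), "R" (3x3) and "t" (3): a world point X has camera coordinates R X + t. Camera axes: x right, y down, z forward; pixel columns grow to the right and rows downward; lengths in m; the calibration is good to about 2 mm. A picture is of the moment at which its call begins. There is no depth.
- bot.job_done(): hands the job in; it is judged then, once.
Trained networks look in a picture, given as the dict that the camera call returned (one of the last four; its "shot" number tells which), for a name from the list of things; names that differ only in an ending like _2 or _b are one class to them, and where a whole thing is asked for, a point or a joint stands for the part that bears it (a point fixed in the world has none). Each returns a list of dicts, best first, with "score" (0 to 1); they miss things now and then, are a little off and sometimes report something else, mostly with a low value. They report only what shows in the picture. A call takes as long as a camera call. They do not tell look-alikes from the thing itself.
- bot.find_in(thing, picture): "point" ([column, row] in pixels, amid what is visible of it).
- bot.landmark_of(thing, picture): "point" ([column, row] in pixels: a listed point, or the origin of a listed thing).
The state is a dict: "time": time; "q": joint angles; "qd": joint speeds; "joint_efforts": joint torques, N m; "ee_pos": TCP position; "tcp_rot": TCP orientation; "wrist_force": force on the tool from outside, world axes, zero at the start; "torque": the same for the moment, N m; "opening": finger opening in m; "grasp_force": force on a finger pad.
Only numpy, scipy, OpenCV 4.12 (cv2) and the standard library are available. Lean on these libraries where they do the work, as an engineer would, in place of code of your own. Each camera call takes 0.05 s, during which the arm holds its last target. There are 200 camera calls.

## Working session

There is one attempt and no reset: what is moved stays moved. The work goes in short steps, Python scripts to look and compute and a shell command to move; the robot and the scene stay as the last step left them, time stands still between calls to the robot, and variables do not carry over. Pictures are saved under pics/ and viewed, at most 10 in all, crops included, and the job is handed in when it is done.

```bash
mkdir -p pics; cat > h.py <<'E'
import numpy as np, cv2
from workcell import bot
def K(c):
    f=200/np.tan(np.radians(c["fovy"])/2); return np.array([[f,0,c["cx"]],[0,f,c["cy"]],[0,0,1]])
def shots(): return {n:bot.camera(n) for n in("side","top")}
def ray(c,p):
    d=c["R"].T@np.linalg.inv(K(c))@np.array([p[0],p[1],1.]); return -c["R"].T@c["t"],d/np.linalg.norm(d)
def proj(c,X):
    x=K(c)@(c["R"]@np.asarray(X,float)+c["t"]); return x[:2]/x[2]
def onz(c,p,z):
    o,d=ray(c,p); return o+d*(z-o[2])/d[2]
def tri(cs,ps):
    A=np.zeros((3,3));b=np.zeros(3);rs=[ray(c,p) for c,p in zip(cs,ps)]
    for o,d in rs:
        M=np.eye(3)-np.outer(d,d);A+=M;b+=M@o
    X=np.linalg.solve(A,b); return X,[float(np.linalg.norm(np.cross(X-o,d))) for o,d in rs]
def save(c,n): cv2.imwrite(f"pics/{n}.png",c["img"][:,:,::-1])
E
python3 - <<'E'
from h import *
np.set_printoptions(precision=3,suppress=True)
s=shots()
for n in s: save(s[n],n+"0"); print(n,s[n]["fovy"],-s[n]["R"].T@s[n]["t"],s[n]["R"][2])
for th in ["stand","knee","ball_end","tumbler","tumbler_floor","jar","spice_jar","lemon","dry_arm"]:
    for n in s:
        print(th,n,"L",[(np.round(d["point"]).tolist(),round(d["score"],2)) for d in bot.landmark_of(th,s[n])[:4]] if th!="dry_arm" else "", "F",[(np.round(d["point"]).tolist(),round(d["score"],2)) for d in bot.find_in(th,s[n])[:4]])
print(bot.nose_length,bot.get_obs())
E
```

```text
side 54.17926464728081 [ 0.455 -0.886  0.474] [ 0.083  0.921 -0.38 ]
top 54.84903885691395 [0.456 0.076 1.053] [ 0.056  0.011 -0.998]
stand side L [([344.0, 206.0], 0.82)] F [([308.0, 198.0], 0.97)]
stand top L [([294.0, 167.0], 0.84)] F [([290.0, 206.0], 0.58)]
knee side L [([267.0, 196.0], 0.67)] F [([279.0, 191.0], 0.73), ([324.0, 266.0], 0.39)]
knee top L [([281.0, 253.0], 0.65), ([205.0, 194.0], 0.21)] F [([282.0, 250.0], 0.56)]
ball_end side L [([274.0, 189.0], 0.74)] F [([306.0, 188.0], 0.74)]
ball_end top L [([277.0, 242.0], 0.67)] F [([288.0, 201.0], 0.9)]
tumbler side L [([310.0, 220.0], 0.87), ([324.0, 246.0], 0.85), ([257.0, 225.0], 0.78), ([260.0, 256.0], 0.57)] F [([262.0, 274.0], 0.89), ([326.0, 265.0], 0.85), ([261.0, 232.0], 0.69), ([303.0, 191.0], 0.65)]
tumbler top L [([441.0, 197.0], 0.9), ([400.0, 252.0], 0.75), ([391.0, 205.0], 0.67), ([198.0, 239.0], 0.66)] F [([439.0, 249.0], 0.83), ([434.0, 198.0], 0.79), ([386.0, 207.0], 0.71), ([398.0, 253.0], 0.58)]
tumbler_floor side L [([323.0, 248.0], 0.78), ([259.0, 228.0], 0.65), ([278.0, 175.0], 0.62), ([310.0, 220.0
[... 531 characters left out ...]
8)] F [([190.0, 239.0], 0.78)]
lemon side L [([370.0, 272.0], 0.78)] F [([370.0, 261.0], 0.69)]
lemon top L [([422.0, 167.0], 0.9)] F [([426.0, 166.0], 0.61)]
dry_arm side L  F [([307.0, 190.0], 0.52)]
dry_arm top L  F [([285.0, 198.0], 0.6)]
0.008 {'time': 1.8, 'q': array([70.074,  4.979, 10.078, 95.1  , -0.001, 89.999]), 'qd': array([-0.064, -0.081,  0.09 , -0.003,  0.021,  0.07 ]), 'joint_efforts': array([ -0.001, -52.01 ,  46.486,   0.002,  -0.   ,  -0.   ]), 'ee_pos': array([0.187, 0.517, 0.239]), 'tcp_rot': array([-179.999,    0.001,  160.075]), 'wrist_force': array([ 0.855,  0.788, -0.657]), 'torque': array([ 0.005, -0.033, -0.009]), 'grasp_force': 0.0, 'opening': 0.08526910928557943}
```

View pics/side0.png

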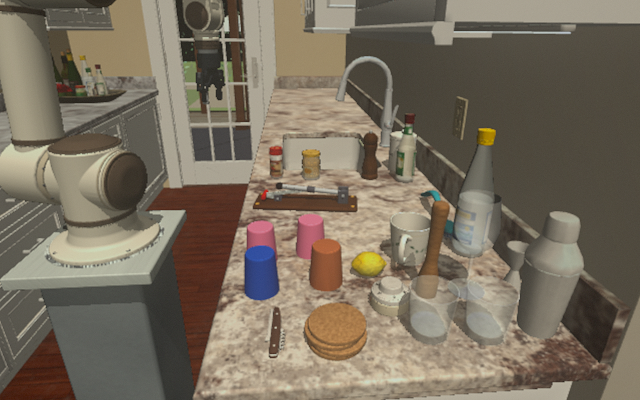

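View pics/top0.png

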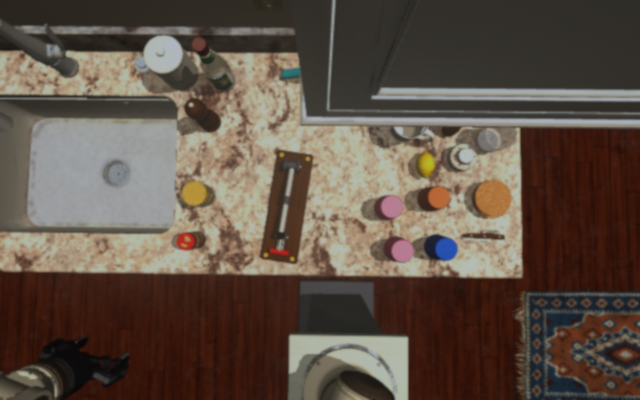

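```bash
python3 - <<'E'
from h import *
np.set_printoptions(precision=4,suppress=True)
s=shots(); S,T=s["side"],s["top"]
def best(th,c,near=None):
    L=bot.landmark_of(th,c)
    if near is not None: L=[d for d in L if np.hypot(*(np.array(d["point"])-near))<12]
    return np.array(L[0]["point"]) if L else None
for th,z,ns,nt in [("tumbler",.085,(324,246),(439,197)),("tumbler_floor",.08,(324,248),(437,198)),("knee",.028,(267,196),(281,253)),("ball_end",.057,(274,189),(277,242)),("stand",0,(344,206),(292,167)),("lemon",0,(370,272),(422,167)),("jar",0,(311,176),(208,194)),("spice_jar",0,(278,179),(195,242))]:
    a,b=best(th,S,ns),best(th,T,nt)
    print(th,a,b, *( [onz(S,a,z)] if a is not None else []),*( [onz(T,b,z)] if b is not None else []))
    if a is not None and b is not None: print("   tri",*tri([S,T],[a,b]))
# corners of the board from the top picture
hsv=cv2.cvtColor(T["img"],cv2.COLOR_RGB2HSV)
cl=[(281,151),(311,156),(263,259),(296,262)]
for p in cl: print("corner",onz(T,p,.014))
E
```

```text
tumbler [324.3 244.2] [439.9 199.4] [ 0.5148 -0.2181  0.085 ] [ 0.512  -0.2208  0.085 ]
   tri [ 0.5132 -0.2205  0.0863] [0.001342437996464318, 0.0013424379964642739]
tumbler_floor [324.3 247.7] [438.7 197.4] [ 0.5144 -0.223   0.08  ] [ 0.5173 -0.2194  0.08  ]
   tri [ 0.516  -0.2199  0.0782] [0.0013474398169301602, 0.0013474398169302923]
knee [267.4 193.3] [281.1 253.7] [0.3813 0.1873 0.028 ] [0.3669 0.1811 0.028 ]
   tri [0.3745 0.1809 0.0312] [0.007247035569097519, 0.007247035569097387]
ball_end [273.4 185.4] [281.3 239.5] [0.4005 0.1759 0.057 ] [0.4058 0.1782 0.057 ]
   tri [0.403  0.1782 0.056 ] [0.0026879343300221506, 0.002687934330022183]
stand [343.2 203.8] [293.7 168.3] [0.6034 0.1584 0.    ] [0.5981 0.1532 0.    ]
   tri [0.6002 0.1528 0.0023] [0.0023699594256319277, 0.002369959425631703]
lemon [371.6 273. ] [423.6 165.5] [ 0.6173 -0.1994  0.    ] [ 0.6094 -0.203   0.    ]
   tri [ 0.6128 -0.203   0.0021] [0.003644757891441276, 0.003644757891441051]
jar [311.6 178.9] [205.  192.3] [0.5217 0.3733 0.    ] [0.5294 0.3959 0.    ]
   tri [ 0.5266  0.3988 -0.0094] [0.0035010558836270547, 0.003501055883627273]
spice_jar [275.9 179. ] [196.2 239.9] [ 0.3994  0.3806 -0.    ] [0.399  0.4163 0.    ]
   tri [ 0.3979  0.4212 -0.0152] [0.0003054544939413263, 0.0003054544939413349]
corner [0.6432 0.1874 0.014 ]
corner [0.6303 0.1056 0.014 ]
corner [0.351  0.2308 0.014 ]
corner [0.3441 0.1422 0.014 ]
```

```bash
python3 - <<'E'
import cv2
a=cv2.imread("pics/top0.png")[140:275,240:330]; b=cv2.imread("pics/side0.png")[170:220,240:370]
cv2.imwrite("pics/c1.png",cv2.hconcat([cv2.resize(a,(360,540),interpolation=cv2.INTER_CUBIC),cv2.copyMakeBorder(cv2.resize(b,(440,169),interpolation=cv2.INTER_CUBIC),0,371,0,0,0)]))
E
```

```text
(no output)
```

View pics/c1.png

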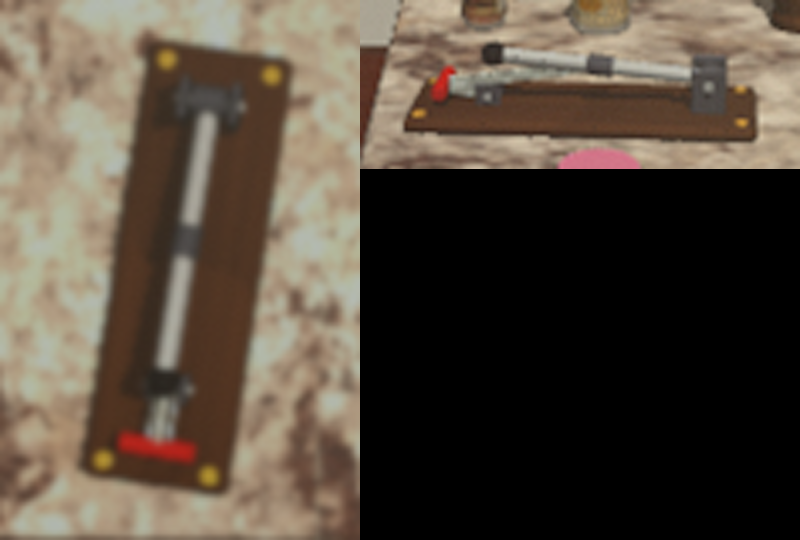

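```bash
python3 -m inch '[[4,-5,0,2],[8,-10,-1,4],[12,-15,-2,6],[16,-20,-3,8],[19,-25,-4,10],[22.5,-29.7,-6,12.6],[26,-34.4,-8.5,12.6],[26,-34.4,-8.5,12.6]]' 5 20
```

```text
time: 3.7
ee_pos: [0.4482, 0.17, 0.1525]
tcp_rot: [-179.9, -0.1, 172.4]
wrist_force: [-0.7, 0.0, -0.1]
opening: 0.0499
grasp_force: 0.0
```

```bash
python3 -m inch '[[0,0,-4,0],[0,0,-8,0],[0,0,-9.8,0],[0,0,-9.8,0],[0,0,-9.8,0],[0,0,-9.8,0],[0,0,-9.8,0],[0,0,-9.8,0]]' && python3 - <<'E'
from h import *
s=shots(); 
a=s["top"]["img"][140:275,240:330]; b=s["side"]["img"][150:230,240:370]
cv2.imwrite("pics/c2.png",cv2.hconcat([cv2.resize(a,(360,540),interpolation=cv2.INTER_CUBIC),cv2.copyMakeBorder(cv2.resize(b,(440,271),interpolation=cv2.INTER_CUBIC),0,269,0,0,0)])[:,:,::-1])
E
```

```text
time: 4.7
ee_pos: [0.4476, 0.1731, 0.0567]
tcp_rot: [180.0, 0.0, 172.7]
wrist_force: [-0.0, -0.1, -0.2]
opening: 0.0501
grasp_force: 0.0
```

View pics/c2.png

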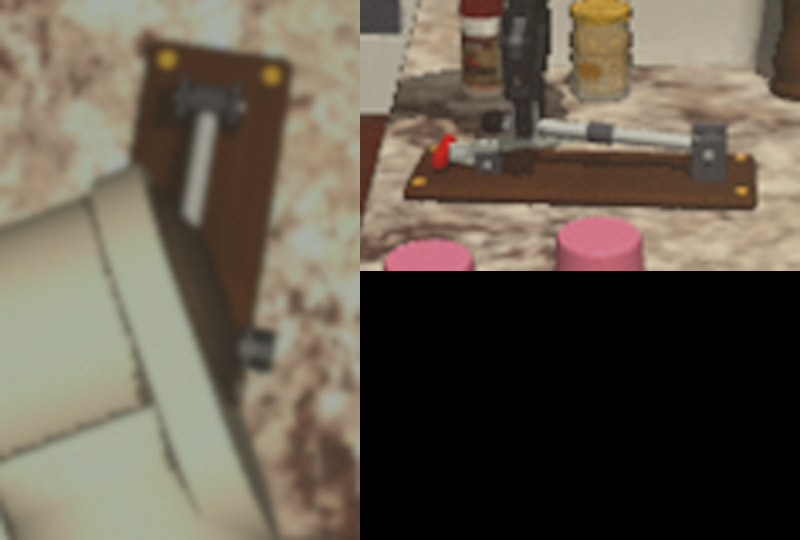

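```bash
python3 -m inch '[[0,0,-0.2,0],[0,0,-0.2,0],[0,0,-0.2,0],[0,0,-0.2,0],[0,0,-0.2,0],[0,0,-0.2,0],[0,0,-0.2,0],[0,0,-0.2,0]]' 0.5 25; python3 - <<'E'
import numpy as np
# path of pinch: from r=.1555 at 5deg to r=.143 at 60.5; relative, world cm
def P(r,a): a=np.radians(a); x=-r*np.cos(a); return np.array([x*.9917,-x*.129,r*np.sin(a)])*100
p0=P(.1548,5)
for a in range(5,63,4): r=.1548-.012*max(0,(a-25))/36; print(a,np.round(P(r,a)-p0,1))
E
```

```text
time: 5.8
ee_pos: [0.4477, 0.1755, 0.0546]
tcp_rot: [179.7, -0.0, 172.8]
wrist_force: [0.2, 14.0, -1.2]
opening: 0.0127
grasp_force: 28.0
5 [0. 0. 0.]
9 [ 0.1 -0.   1.1]
13 [ 0.3 -0.   2.1]
17 [ 0.6 -0.1  3.2]
21 [ 1.  -0.1  4.2]
25 [ 1.4 -0.2  5.2]
29 [ 2.  -0.3  6.1]
33 [ 2.6 -0.3  6.9]
37 [ 3.3 -0.4  7.7]
41 [ 4.1 -0.5  8.5]
45 [ 4.9 -0.6  9.1]
49 [ 5.7 -0.7  9.7]
53 [ 6.6 -0.9 10.3]
57 [ 7.5 -1.  10.7]
61 [ 8.4 -1.1 11.1]
```

```bash
python3 -m inch '[[0.1,0.3,1.1,0],[0.3,0.3,2.1,0],[0.6,0.2,3.2,0],[1,0.2,4.2,0],[1.4,0.1,5.2,0],[2,0,6.1,0],[2.6,0,6.9,0],[3.3,-0.1,7.7,0]]'
```

```text
time: 6.8
ee_pos: [0.4796, 0.1716, 0.1316]
tcp_rot: [-179.9, -0.2, 172.7]
wrist_force: [-7.3, -2.6, -0.7]
opening: 0.0129
grasp_force: 24.6
```

```bash
python3 -m inch '[[0.8,-0.1,0.8,0],[1.6,-0.2,1.4,0],[2.4,-0.3,2.0,0],[3.3,-0.5,2.6,0],[4.2,-0.6,3.0,0],[4.8,-0.7,3.3,0],[4.8,-0.7,3.3,0],[4.8,-0.7,3.3,0]]' && python3 - <<'E'
from h import *
s=shots(); save(s["side"],"side2")
for c in s.values():
    for th in ("ball_end","knee"): print(th,[(np.round(d["point"]).tolist(),round(d["score"],2)) for d in bot.landmark_of(th,c)[:2]])
b=s["side"]["img"][120:220,230:370]
cv2.imwrite("pics/c3.png",cv2.resize(b,(700,500),interpolation=cv2.INTER_CUBIC)[:,:,::-1])
E
```

```text
time: 7.8
ee_pos: [0.5286, 0.1648, 0.1665]
tcp_rot: [180.0, 0.1, 172.7]
wrist_force: [-5.8, -3.6, 10.2]
opening: 0.012
grasp_force: 25.5
ball_end [([302.0, 137.0], 0.58)]
knee [([285.0, 184.0], 0.71)]
ball_end []
knee []
```

View pics/c3.png

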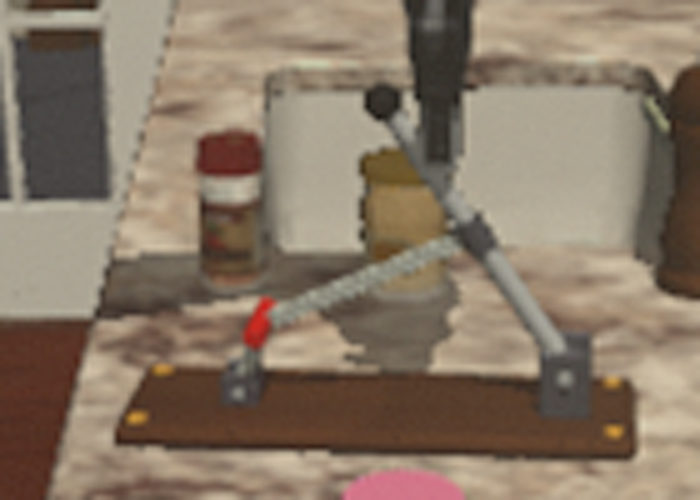

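```bash
cat >> h.py <<'E'
H=np.array([.600,.1535,0]); U=np.array([.9917,-.129,0]); V=np.array([.129,.9917,0])
def plane(c,p,y=0):
    o,d=ray(c,p); t=(y-(o-H)@V)/(d@V); X=o+t*d-H; return np.array([X@U,X[2]])
E
python3 - <<'E'
from h import *
c=bot.camera("side")
for n,p in [("ballc",(306.2,140.6)),("ball_end",(302,137)),("knee",(285,184)),("hinge",(230+565/5,120+378/5)),("foot",(230+238/5,120+392/5)),("pin",(230+473/5,120+237/5))]:
    X=plane(c,p); print(n,X*1000, np.degrees(np.arctan2(X[1]-.04,-X[0])), np.hypot(*(X-[0,.04])))
E
```

```text
ballc [-104.28711398  191.1482642 ] 55.39565685539863 0.1836344191925593
ball_end [-115.78639541  201.12593085] 54.29867065653827 0.198413847684383
knee [-167.35906358   60.79103507] 7.081579497712701 0.1686455552341143
hinge [ 1.41876618 28.53921281] -97.05691888859425 0.011548270025650016
foot [-190.730399     14.70090651] -7.555789713870669 0.19240095955041425
pin [-52.82857153 114.06282653] 54.49996371186167 0.09097340404273592
```

```bash
python3 -m inch '[[0.2,0,0.1,0],[0.4,0,0.2,0],[0.6,-0.1,0.3,0],[0.8,-0.1,0.4,0],[1.0,-0.1,0.5,0],[1.0,-0.1,0.5,0],[1.0,-0.1,0.5,0],[1.0,-0.1,0.5,0]]' && python3 - <<'E'
from h import *
c=bot.camera("side"); save(c,"side3")
for th in ("ball_end","knee"):
  for d in bot.landmark_of(th,c)[:2]:
    X=plane(c,d["point"]); print(th,d["point"],d["score"],X*1000,np.degrees(np.arctan2(X[1]-.04,-X[0])))
g=c["img"][125:150,295:330].astype(int).sum(2); 
ys,xs=np.where(g<130); print(xs+295,ys+125)
E
```

```text
time: 9.15
ee_pos: [0.5376, 0.1636, 0.1719]
tcp_rot: [-180.0, -0.0, 172.7]
wrist_force: [-11.7, -4.3, 14.4]
opening: 0.0121
grasp_force: 25.2
ball_end [306.8, 134.7] 0.53 [-102.44632183  207.83993733] 58.600898699165704
knee [285.8, 187.3] 0.79 [-165.34903219   50.53674723] 3.646201874040427
[316 313 307 313 317 308 308 309 310] [129 137 138 138 138 139 140 140 141]
```

```bash
python3 -m inch '[[0.2,0,0.1,0],[0.3,0,0.2,0],[0.4,0,0.3,0],[0.4,0,0.3,0],[0.4,0,0.3,0],[0.4,0,0.3,0],[0.4,0,0.3,0],[0.4,0,0.3,0]]' && python3 - <<'E'
from h import *
c=bot.camera("side"); save(c,"side4")
for th in ("ball_end","knee"):
  for d in bot.landmark_of(th,c)[:2]:
    X=plane(c,d["point"]); print(th,d["point"],d["score"],X*1000,np.degrees(np.arctan2(X[1]-.04,-X[0])))
E
```

```text
time: 10.3
ee_pos: [0.5402, 0.1632, 0.1733]
tcp_rot: [-179.9, -0.2, 172.7]
wrist_force: [-16.2, -5.1, 8.5]
opening: 0.0117
grasp_force: 24.7
ball_end [305.8, 133.7] 0.74 [-105.17122066  210.59510062] 58.346328152622576
ball_end [323.9, 246.2] 0.72 [ -53.25806358 -142.50607984] -73.73194803004002
knee [290.5, 188.2] 0.71 [-151.6891334    48.04838588] 3.037175637549987
```

```bash
python3 -m inch '[[0,0,0,0],[0,0,0,0],[0,0,0,0],[0,0,2,0],[0,0,6,0],[-1,0,11,0],[-6,0.6,11,0],[-11.3,1.2,11,0]]' 5 && python3 - <<'E'
from h import *
c=bot.camera("side"); save(c,"side5")
for th in ("ball_end","knee"):
  for d in bot.landmark_of(th,c)[:2]:
    X=plane(c,d["point"]); print(th,d["point"],d["score"],X*1000,np.degrees(np.arctan2(X[1]-.04,-X[0])))
cv2.imwrite("pics/c5.png",cv2.resize(c["img"][100:220,230:370],(700,600),interpolation=cv2.INTER_CUBIC)[:,:,::-1])
E
```

```text
time: 11.45
ee_pos: [0.4289, 0.1763, 0.2827]
tcp_rot: [180.0, 0.0, 172.6]
wrist_force: [0.0, 0.2, 0.4]
opening: 0.0498
grasp_force: 0.0
ball_end [309.1, 134.3] 0.56 [-96.09730663 209.0762454 ] 60.387542361335896
knee [287.0, 186.8] 0.59 [-161.79385928   52.18851814] 4.308161313195061
knee [277.3, 178.2] 0.28 [-189.10992244   78.22438512] 11.427112974271733
```

View pics/c5.png

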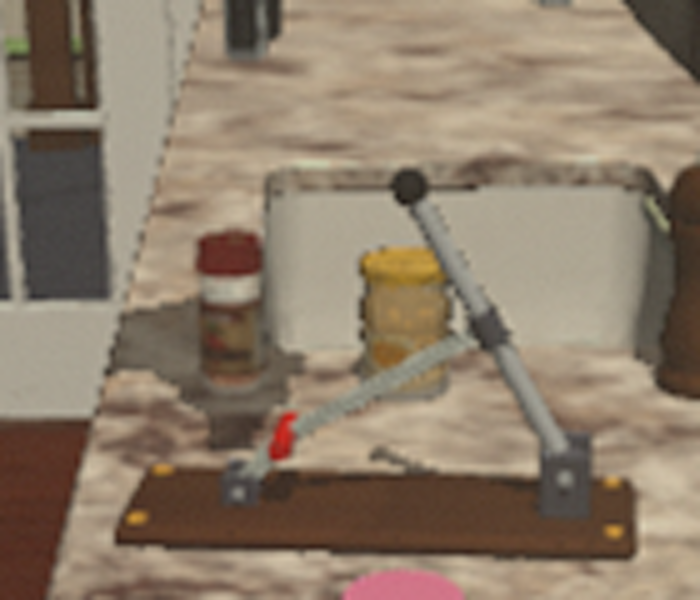

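```bash
python3 -m inch '[[0.4,0,0,0],[0.9,-0.1,-3,0],[0.9,-0.1,-8,0],[0.9,-0.1,-13,0],[0.9,-0.1,-17,0],[0.9,-0.1,-20,0],[0.9,-0.1,-20.4,0],[0.9,-0.1,-20.4,0]]' 0 30
```

```text
time: 12.6
ee_pos: [0.4393, 0.1751, 0.0788]
tcp_rot: [180.0, 0.0, 172.6]
wrist_force: [0.6, 0.1, 0.0]
opening: 0.0001
grasp_force: 0.0
```

```bash
python3 -m inch '[[0,0,-0.4,0],[0,0,-0.8,0],[0.1,0,-1.1,0],[0.2,0,-1.4,0],[0.3,0,-1.7,0],[0.4,-0.1,-2.0,0],[0.4,-0.1,-2.0,0],[0.4,-0.1,-2.0,0]]'
```

```text
time: 13.6
ee_pos: [0.4423, 0.174, 0.0582]
tcp_rot: [-180.0, -0.0, 172.7]
wrist_force: [0.4, -0.3, 0.2]
opening: 0.0
grasp_force: 0.0
```

```bash
python3 -m inch '[[0,0,-0.3,0],[0.1,0,-0.5,0],[0.1,0,-0.7,0],[0.1,0,-0.9,0],[0.1,0,-1.0,0],[0.1,0,-1.1,0],[0.1,0,-1.1,0],[0.1,0,-1.1,0]]' && python3 - <<'E'
from h import *
c=bot.camera("side"); save(c,"side6")
for th in ("ball_end","knee"):
  for d in bot.landmark_of(th,c)[:2]:
    X=plane(c,d["point"]); print(th,d["point"],d["score"],X*1000,np.degrees(np.arctan2(X[1]-.04,-X[0])))
cv2.imwrite("pics/c6.png",cv2.resize(c["img"][100:220,230:370],(700,600),interpolation=cv2.INTER_CUBIC)[:,:,::-1])
E
```

```text
time: 14.6
ee_pos: [0.4439, 0.1742, 0.0499]
tcp_rot: [179.9, 0.1, 172.7]
wrist_force: [-9.0, -4.3, 23.8]
opening: -0.0004
grasp_force: 11.8
ball_end [306.2, 133.2] 0.57 [-104.05362442  212.01507495] 58.82984041183758
knee [295.1, 192.8] 0.74 [-138.56815494   33.87690454] -2.5301589078958617
```

View pics/c6.png

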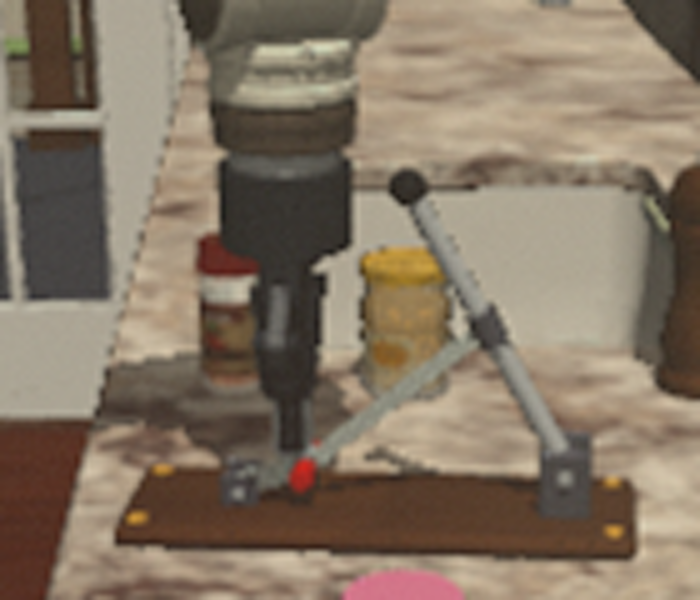

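```bash
python3 -m inch '[[-0.2,0,2,0],[-0.6,0,7,0],[-1,0,12,0],[-1,0,18,0],[-1,-3,21,0],[-0.5,-8,21,0],[0,-13,21,0],[1,-18,21,0]]' 8.5 && python3 - <<'E'
from h import *
np.set_printoptions(precision=4,suppress=True)
print(bot.get_obs()["q"])
s=shots(); c=s["side"]
for th in ("ball_end","knee"):
  for d in bot.landmark_of(th,c)[:2]:
    X=plane(c,d["point"]); print(th,d["point"],d["score"],X*1000,np.degrees(np.arctan2(X[1]-.04,-X[0])))
for n in s:
  for d in bot.landmark_of("tumbler",s[n])[:6]: print(n,d["point"],d["score"],onz(s[n],d["point"],.085))
E
```

```text
time: 15.75
ee_pos: [0.4534, -0.0074, 0.2575]
tcp_rot: [180.0, 0.0, 172.7]
wrist_force: [0.9, 0.6, 0.0]
opening: 0.0844
grasp_force: 0.0
[-0.9353 -7.7554 -0.3652 97.3469  0.0033  6.3664]
ball_end [309.1, 133.4] 0.59 [-96.0762 211.5978] 60.755879547343426
ball_end [320.3, 247.3] 0.43 [ -64.3705 -146.7678] -70.98322025897916
knee [294.2, 193.8] 0.58 [-141.2822   30.6396] -3.7904952244399506
side [260.4, 251.8] 0.97 [ 0.3917 -0.2375  0.085 ]
side [259.0, 225.2] 0.97 [ 0.3815 -0.1273  0.085 ]
side [323.7, 247.2] 0.86 [ 0.5127 -0.2295  0.085 ]
side [312.4, 217.4] 0.71 [ 0.4982 -0.0978  0.085 ]
```

```bash
python3 -m inch '[[1.5,-5.5,0,0],[3,-11,0,0],[4.5,-16.5,0,0],[6.1,-21.4,0,0],[6.1,-21.4,-4,0],[6.1,-21.4,-9,0],[6.1,-21.4,-11,0],[6.1,-21.4,-11,0]]' 8.5 && python3 - <<'E'
from h import *
s=shots(); c=s["side"]
for n in s:
  for d in bot.landmark_of("tumbler",s[n])[:5]: print(n,d["point"],d["score"],onz(s[n],d["point"],.085))
cv2.imwrite("pics/c7.png",cv2.resize(c["img"][170:320,240:400],(640,600),interpolation=cv2.INTER_CUBIC)[:,:,::-1])
E
```

```text
time: 17.05
ee_pos: [0.5141, -0.2183, 0.1457]
tcp_rot: [179.9, -0.2, 172.8]
wrist_force: [-0.2, 0.5, 0.0]
opening: 0.0853
grasp_force: 0.0
side [257.2, 229.2] 0.94 [ 0.37900642 -0.14545015  0.085     ]
side [260.7, 250.9] 0.79 [ 0.39203894 -0.23423453  0.085     ]
side [326.2, 246.5] 0.71 [ 0.51772319 -0.22721354  0.085     ]
side [307.6, 218.2] 0.69 [ 0.48726996 -0.10103245  0.085     ]
top [440.0, 196.4] 0.92 [ 0.51950005 -0.22114891  0.085     ]
top [387.5, 206.0] 0.88 [ 0.49397406 -0.08979013  0.085     ]
top [401.9, 251.7] 0.84 [ 0.38053918 -0.12569955  0.085     ]
top [446.1, 248.6] 0.6 [ 0.38953913 -0.23542513  0.085     ]
top [279.7, 197.8] 0.41 [0.51164681 0.18107354 0.085     ]
```

View pics/c7.png

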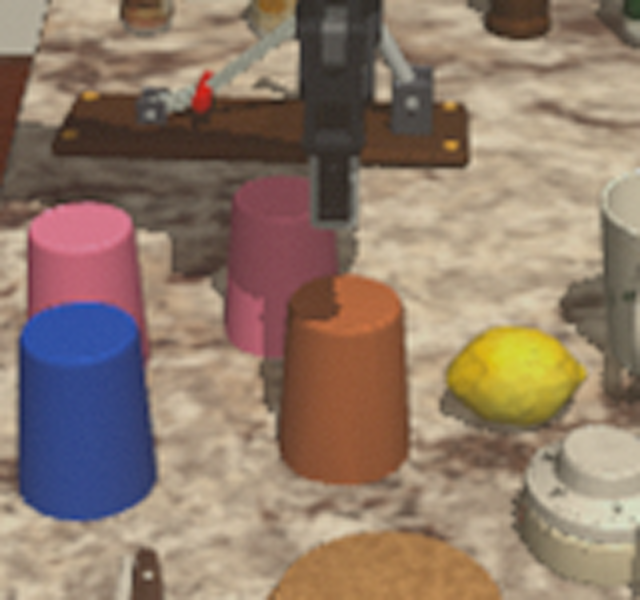

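```bash
python3 -m inch '[[0.2,-0.2,-2,0],[0.2,-0.2,-4,0],[0.2,-0.2,-6,0],[0.2,-0.2,-8,0],[0.2,-0.2,-9.2,0],[0.2,-0.2,-9.2,0],[0.2,-0.2,-9.2,0],[0.2,-0.2,-9.2,0]]' && python3 -m inch '[[0,0,0,0],[0,0,0,0],[0,0,0,0],[0,0,0,0],[0,0,0,0],[0,0,0,0],[0,0,0,0],[0,0,0,0]]' 4.5 20
```

```text
time: 18.25
ee_pos: [0.5169, -0.2221, 0.0562]
tcp_rot: [-180.0, 0.1, 172.7]
wrist_force: [0.4, 0.8, 0.5]
opening: 0.0851
grasp_force: 0.0
time: 19.25
ee_pos: [0.5169, -0.2218, 0.0562]
tcp_rot: [180.0, 0.1, 172.7]
wrist_force: [-1.8, 1.3, 5.3]
opening: 0.0603
grasp_force: 21.1
```

```bash
python3 -m inch '[[0,0,2,0],[0,0,6,0],[0,0,11,0],[0,0,16,0],[0,0,21,0],[0,0,23.5,0],[0,0,23.5,0],[0,0,23.5,0]]' && python3 - <<'E'
from h import *
s=shots()
for n in s: save(s[n],n+"8")
P={}
for th,near in (("ball_end",[(309,133),None]),("tumbler",[None,None]),("tumbler_floor",[None,None]),("knee",[None,None])):
  for i,n in enumerate(s): print(th,n,[(d["point"],round(d["score"],2)) for d in bot.landmark_of(th,s[n])[:6]])
c=s["top"]
cv2.imwrite("pics/c8.png",cv2.hconcat([cv2.resize(s["top"]["img"][140:270,230:330],(460,598),interpolation=cv2.INTER_CUBIC),cv2.copyMakeBorder(cv2.resize(s["side"]["img"][80:220,250:370],(340,397)),0,201,0,0,0)])[:,:,::-1])
E
```

```text
time: 20.25
ee_pos: [0.5163, -0.2219, 0.2886]
tcp_rot: [180.0, -0.1, 172.7]
wrist_force: [0.3, 0.4, -2.6]
opening: 0.0603
grasp_force: 22.5
ball_end side [([327.1, 124.7], 0.57)]
ball_end top [([278.3, 198.2], 0.57)]
tumbler side [([309.0, 216.8], 0.91), ([260.9, 253.0], 0.86), ([325.6, 128.3], 0.62), ([258.6, 225.3], 0.56)]
tumbler top [([390.0, 207.9], 0.78), ([477.1, 190.5], 0.75), ([444.0, 251.0], 0.72), ([400.2, 251.7], 0.64)]
tumbler_floor side [([262.7, 229.1], 0.93), ([258.7, 253.7], 0.64), ([325.5, 133.0], 0.63), ([307.9, 218.1], 0.58)]
tumbler_floor top [([475.8, 190.8], 0.97), ([391.4, 205.8], 0.9), ([446.2, 246.6], 0.83), ([402.3, 253.4], 0.77)]
knee side [([295.3, 190.3], 0.47)]
knee top [([477.1, 190.8], 0.45)]
```

View pics/c8.png

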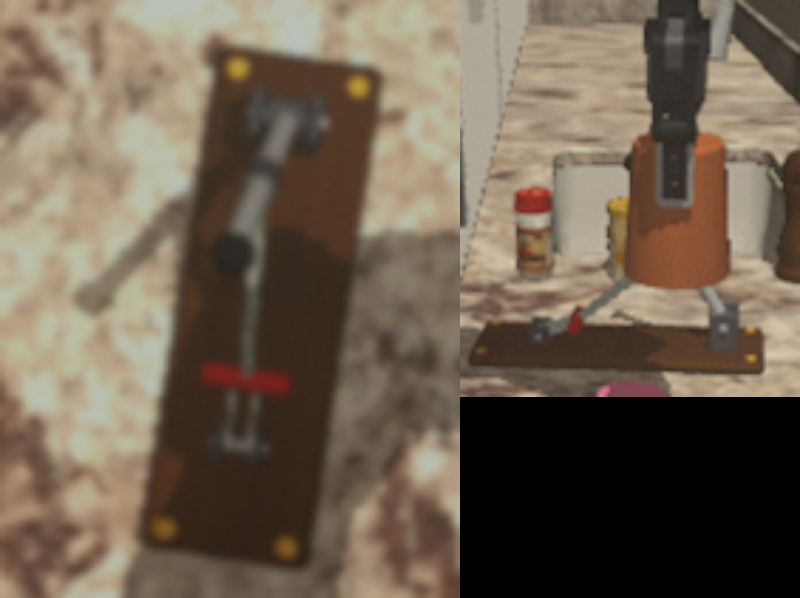

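```bash
python3 - <<'E'
from h import *
np.set_printoptions(precision=4,suppress=True)
s=shots(); T=s["top"]; S=s["side"]
b=onz(T,(280.9,195.0),.2027); print("ball",b,"stand",(b-H)@U,(b-H)@V)
print("ball side est", plane(S,(230+408/5,100+186/5)))
hx=onz(T,(230+287/4.6,140+117/4.6),.045); k=onz(T,(230+246/4.6,140+380/4.6),.042); print(hx,k,(k-H)@U,(k-H)@V)
print("floor",tri([S,T],[(325.5,133),(475.8,190.8)]),"foot",tri([S,T],[(325.6,128.3),(477.1,190.5)]))
E
```

```text
ball [0.5112 0.1657 0.2027] stand -0.08968153722563725 0.0006616492983645153
ball side est [-0.0893  0.201 ]
[0.5996 0.1534 0.045 ] [0.4491 0.1747 0.042 ] -0.15235746078450293 0.0016060793142058417
floor (array([ 0.5158, -0.2213,  0.3086]), [0.0006540653193756939, 0.0006540653193757138]) foot (array([ 0.5159, -0.2205,  0.3167]), [0.0005373767523521566, 0.0005373767523521434])
```

```bash
python3 -m inch '[[0,3,0,0],[-0.2,8,0,0],[-0.5,14,0,0],[-0.8,20,0,0],[-1.1,26,0,0],[-1.4,32,0,0],[-1.5,36.5,0,0],[-1.5,38.9,0,0]]'; python3 - <<'E'
import numpy as np
bx=np.array([.5112,.1657]); prev=None
for h,xb in [(111,10),(80,10),(60,2),(50,-2),(40,-6),(25,-10.5),(18,-13),(11,-15)]:
    print(h,xb,np.round(100*np.array([.5112-.9917e-3*xb-.501,.1657+.129e-3*xb-.167,(.2027+h/1000-.025)-.290]),2))
E
```

```text
time: 21.85
ee_pos: [0.501, 0.1694, 0.2903]
tcp_rot: [180.0, 0.0, 172.8]
wrist_force: [0.6, -0.2, -1.5]
opening: 0.0601
grasp_force: 22.5
111 10 [ 0.03 -0.   -0.13]
80 10 [ 0.03 -0.   -3.23]
60 2 [ 0.82 -0.1  -5.23]
50 -2 [ 1.22 -0.16 -6.23]
40 -6 [ 1.62 -0.21 -7.23]
25 -10.5 [ 2.06 -0.27 -8.73]
18 -13 [ 2.31 -0.3  -9.43]
11 -15 [  2.51  -0.32 -10.13]
```

```bash
python3 -m inch '[[0,0,-1,0],[0,0,-2.2,0],[0,0,-3.2,0],[0.4,0,-4.2,0],[0.8,-0.1,-5.2,0],[1.2,-0.2,-6.2,0],[1.6,-0.2,-7.2,0],[1.6,-0.2,-7.2,0]]'
```

```text
time: 22.85
ee_pos: [0.5174, 0.1649, 0.2172]
tcp_rot: [-180.0, -0.1, 172.7]
wrist_force: [-0.7, -0.8, -1.8]
opening: 0.06
grasp_force: 22.5
```

```bash
python3 - <<'E'
from h import *
s=shots(); T=s["top"]; S=s["side"]
print(bot.get_obs()["wrist_force"])
cv2.imwrite("pics/c9.png",cv2.resize(S["img"][80:220,230:370],(600,600),interpolation=cv2.INTER_CUBIC)[:,:,::-1])
E
```

```text
[-0.02433927 -0.80998737 -1.54445889]
```

View pics/c9.png

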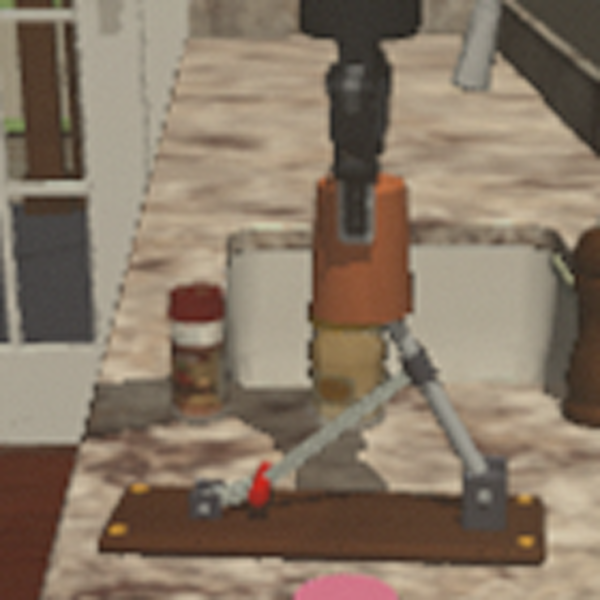

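```bash
python3 -m inch '[[0.1,0,-0.4,0],[0.2,0,-0.8,0],[0.3,0,-1.1,0],[0.4,0,-1.4,0],[0.5,-0.1,-1.7,0],[0.6,-0.1,-2.0,0],[0.7,-0.1,-2.2,0],[0.7,-0.1,-2.2,0]]'
```

```text
time: 23.95
ee_pos: [0.5244, 0.164, 0.1961]
tcp_rot: [-180.0, -0.0, 172.7]
wrist_force: [0.7, 1.0, -1.2]
opening: 0.0599
grasp_force: 22.5
```

```bash
python3 -m inch '[[0.1,0,-0.1,0],[0.1,0,-0.2,0],[0.2,0,-0.3,0],[0.2,0,-0.4,0],[0.2,0,-0.5,0],[0.2,0,-0.5,0],[0.2,0,-0.5,0],[0.2,0,-0.5,0]]'
```

```text
time: 24.95
ee_pos: [0.5259, 0.1644, 0.1915]
tcp_rot: [180.0, -0.1, 172.7]
wrist_force: [-5.2, 2.7, 1.4]
opening: 0.0603
grasp_force: 22.8
```

```bash
python3 -m inch '[[-0.1,0,0,0],[-0.1,0,-0.1,0],[-0.1,0,-0.2,0],[-0.1,0,-0.2,0],[-0.1,0,-0.3,0],[-0.1,0,-0.3,0],[-0.1,0,-0.3,0],[-0.1,0,-0.3,0]]'
```

```text
time: 25.95
ee_pos: [0.5255, 0.1641, 0.1891]
tcp_rot: [180.0, 0.0, 172.7]
wrist_force: [-3.2, 0.4, 5.4]
opening: 0.0602
grasp_force: 23.3
```

```bash
python3 -m inch '[[0,0,0,0],[0,0,0,0],[0,0,0,0],[0,0,0,0],[0,0,0,0],[0,0,0,0],[0,0,0,0],[0,0,0,0]]' 6.4 && python3 - <<'E'
from h import *
np.set_printoptions(precision=4,suppress=True)
s=shots()
for th in ("tumbler","tumbler_floor"):
  for n in s:
    for d in bot.landmark_of(th,s[n])[:6]:
      X=plane(s[n],d["point"])
      if n=="side" and X[1]>.15: print(th,n,d["point"],d["score"],X*1000)
S=s["side"]; save(S,"side10")
hsv=cv2.cvtColor(S["img"],cv2.COLOR_RGB2HSV); m=((hsv[...,0]<14)&(hsv[...,1]>130)&(hsv[...,2]>80)).astype(np.uint8); m[:90]=0;m[190:]=0;m[:,:270]=0;m[:,345:]=0
n,l,st,ce=cv2.connectedComponentsWithStats(m); i=1+st[1:,4].argmax(); print(st[i],ce[i])
for r in range(st[i][1],st[i][1]+st[i][3],4): x=np.where(l[r]==i)[0]; print(r,x.min(),x.max())
E
```

```text
time: 26.95
ee_pos: [0.5255, 0.1641, 0.1883]
tcp_rot: [-180.0, 0.0, 172.7]
wrist_force: [-0.7, -0.3, -0.6]
opening: 0.0638
grasp_force: 0.0
tumbler side [316.0, 129.5] 0.68 [-77.0837 222.8018]
tumbler_floor side [317.4, 137.0] 0.91 [-73.2576 201.9031]
[306 131  23  35 531] [317.3653 150.919 ]
131 321 324
135 307 326
139 307 326
143 310 327
147 307 327
151 306 327
155 306 327
159 306 328
163 307 326
```

```bash
python3 -m inch '[[0,0,0,0],[0,0,0,0],[0,0,0,0],[0,0,1,0],[0,0,3,0],[0,0,6,0],[0,0,9,0],[0,0,12,0]]' 8.5 && python3 -m inch '[[-2,0,2,0],[-6,0,2,0],[-10,0,2,0],[-14,0,2,0],[-14,0,2,0],[-14,0,2,0],[-14,0,2,0],[-14,0,2,0]]' && python3 - <<'E'
from h import *
np.set_printoptions(precision=4,suppress=True)
s=shots(); S,T=s["side"],s["top"]
for n in s:
    save(s[n],n+"11")
    for th in ("tumbler","tumbler_floor","knee","jar","lemon","spice_jar"):
      print(th,n,[(d["point"],round(d["score"],2)) for d in bot.landmark_of(th,s[n])[:6]])
hsv=cv2.cvtColor(S["img"],cv2.COLOR_RGB2HSV); m=((hsv[...,0]<14)&(hsv[...,1]>130)&(hsv[...,2]>80)).astype(np.uint8); m[:90]=0;m[190:]=0;m[:,:270]=0;m[:,345:]=0
n,l,st,ce=cv2.connectedComponentsWithStats(m); i=1+st[1:,4].argmax(); print(st[i],ce[i])
r,(w,hh),a=cv2.minAreaRect(np.argwhere(l==i)[:,::-1].astype(np.float32)); print(r,w,hh,a)
for r in range(st[i][1],st[i][1]+st[i][3],3):
    x=np.where(l[r]==i)[0]; print(r,x.min(),x.max(),plane(S,((x.min()+x.max())/2,r)))
print(bot.get_obs()["wrist_force"])
E
```

```text
time: 28.25
ee_pos: [0.5253, 0.164, 0.3101]
tcp_rot: [180.0, 0.0, 172.7]
wrist_force: [0.6, 1.1, 0.3]
opening: 0.085
grasp_force: 0.0
time: 29.25
ee_pos: [0.386, 0.164, 0.3279]
tcp_rot: [-180.0, -0.0, 172.6]
wrist_force: [0.1, 0.6, -0.5]
opening: 0.0845
grasp_force: 0.0
tumbler side [([310.6, 218.2], 0.96), ([316.9, 131.9], 0.88), ([258.5, 227.6], 0.68), ([258.5, 252.5], 0.56), ([341.2, 205.9], 0.21)]
tumbler_floor side [([307.8, 220.6], 0.91), ([259.5, 256.2], 0.74), ([313.8, 134.4], 0.73), ([264.6, 230.9], 0.69)]
knee side [([294.0, 193.8], 0.62)]
jar side [([308.9, 179.6], 0.66)]
lemon side [([370.7, 274.6], 0.58)]
spice_jar side [([279.2, 177.1], 0.84)]
tumbler top [([394.1, 205.4], 0.96), ([442.9, 251.0], 0.88), ([401.8, 252.1], 0.87), ([281.0, 187.8], 0.85)]
tumbler_floor top [([399.3, 250.5], 0.81), ([280.1, 187.2], 0.69), ([282.3, 224.1], 0.68), ([391.2, 206.6], 0.62)]
knee top [([283.9, 221.4], 0.51)]
jar top [([206.7, 195.4], 0.97)]
lemon top [([424.2, 164.9], 0.55)]
spice_jar top [([197.5, 240.9], 0.72)]
[306 130  23  36 717] [316.7782 147.7573]
(317.0, 147.5) 35.0 22.0 90.0
130 313 318 [-0.0785  0.2214]
133 307 326 [-0.0757  0.2131]
136 307 326 [-0.0757  0.2047]
139 307 326 [-0.0757  0.1962]
142 307 327 [-0.0744  0.1877]
145 307 327 [-0.0744  0.1792]
148 307 327 [-0.0744  0.1706]
151 307 327 [-0.0744  0.1619]
154 307 327 [-0.0744  0.1532]
157 307 327 [-0.0744  0.1444]
160 306 328 [-0.0744  0.1356]
163 307 326 [-0.0758  0.1267]
[-0.1069 -0.347   1.3808]
```

```bash
python3 -c "
from workcell import bot
print(bot.job_done())"
```

```text
the job is handed in; nothing more can be done
None
```

The stand is up with its brace snapped home, and the copper tumbler hangs upside down with its inside bottom on the ball end. It hangs upright rather than in line with the slanting arm, because the tool could not tilt. The jars and lemon were not touched, and I handed the job in at about 30 s; no verdict came back.

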